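Lock off the fan heater's isolator

TASK

The fan heater on this desk is about to be serviced. At the grey isolator box, turn the red handle a quarter turn anticlockwise from I (pointing along the box) to O (pointing across it), then swing the hinged steel hasp down flat, so that its tongue drops into the notch of the handle's collar and the handle is locked off. Leave the things beside the box where they lie.

Things in the scene. Friction and masses are not known exactly. Their poses are not given: they have to be found in the camera images.
- isolator: Grey enclosed isolator box, 200 x 120 x 66 mm, screwed to the desk, a short conduit leaving its far (+x) end. Origin: centre of its underside on the desk. Its x runs along the box from the hasp's end to the handle's and the conduit; y to the left of that, z up. A yellow plate on its lid (top 69 mm up) carries the marks I (towards +x) and O (towards +y).
- handle (a joint): Red rotary handle, upright axis at x = +40, y = 0 mm of the box. 0 = O (off, grip bar across the box, along box y), 1.571 = I (on, bar along box x); turns anticlockwise seen from above from I to O, hard stop at each end. A spring detent snaps it to the nearer end; it takes up to about 0.3 N m and must be brought past the middle. It starts at I.
- handle_grip (a point): On the handle's axis, 109 mm above the desk, the height to grip. The grip bar is 82 mm long, 16 mm wide, from 85 to 117 mm above the desk; below it is a round red collar of radius 32 mm, 69 to 85 mm up, with one notch that faces the hasp only at O. Its y runs along the bar to the pointer end, z up.
- handle_pointer (a point): Top of the bar at its pointer end (white line), 36 mm from the axis, 117 mm above the desk.
- hasp (a joint): Steel locking hasp, a strap 24 mm wide and 80 mm long hinged on the lid, with a black thumb pad. 0 = up (strap 1.31 rad above level, leaning towards the handle), 1.31 = flat down with its tongue in the collar's notch. Its stiff hinge (0.07 N m) stays where it is left. Away from O the collar stops it at about 1.17. It starts up.
- hasp_pad (a point): Middle of the thumb pad's face (24 x 24 mm), 51 mm along the strap from the hinge and 7 mm off its middle plane, on the side that looks away from the handle when up and upward when flat (then 87 mm above the desk, 54 mm from the handle's axis). Its x runs along the strap to the tongue, z out of the pad.
- hasp_hinge (a point): Hinge axis of the hasp (parallel to box y), at x = -65, y = 0 mm of the box, 80 mm above the desk. A steel padlock staple stands 14 to 26 mm from it towards the handle, 95 mm high over the desk, and passes through the strap's slot when the hasp is down.
- stapler: Loose teal stapler, 36 x 153 x 60 mm, beside the box on its -y side. Origin: centre of its underside.
- keys: Loose bunch of keys, 110 x 121 x 8 mm, beside the box on its +y side. Origin: centre of its underside.
- sticky_notes: Loose yellow block of sticky notes, 75 x 75 x 20 mm, beside the box on its +y side, near the handle. Origin: centre of its underside.

How it is judged (in metres and radians):
On the way:
1. the handle is turned to O while the hasp is still up (value of joint handle below 0.1 rad and value of joint hasp below 0.5 rad), for 0.2 s.
At the end, for the whole second after the job is handed in: The handle rests at O (within 0.12 rad) and the hasp lies flat (within 0.06 rad of its stop), its tongue in the collar's notch; stapler, keys and sticky notes lie within 30 mm of where they were (value of joint handle below 0.12 rad and value of joint hasp above 1.25 rad and distance of each of stapler, keys, sticky_notes from where it was at the start of the episode below 0.03 m); the robot touches nothing.
It also fails if it takes over 45 s, if anything falls off the work surface, if the arm or the gripper's body presses on something with over 40 N, if the wrist force passes 120 N, or if a joint passes its speed limit or range.

ROBOT

A 6-joint arm with a two-finger parallel gripper is mounted at the origin on a cart in front of the work surface, level with it; the furniture and walls round the work are solid. World frame = base frame: x ahead of the robot, y to its left, z up, the work surface at z = 0. Lengths are in mm, angles in rad, forces in N, time in s.
With the tool pointing down it reaches from about 400 to 825 mm from the base axis. Payload 7 kg.
Tool frame: the origin (TCP) lies on the centre line of the jaws, within the pads' length; the fingertips stand 22 mm ahead of it and the grasp point (between the pads) lies 3 mm ahead of it (tips_ahead is the distance from the TCP to the fingertips, in mm); z points along the fingers, y is the line along which they close (so a half turn about z gives the same grasp; the last joint's range is limited). The gripper opens to 85 mm and grips with 20 to 120 N. Pads are 22 mm wide; open, the fingers measure 114 mm over their backs; the gripper's body (76 mm by 85 mm) begins 54 mm behind the grasp point. The pads swing forward as they close: fully open they stand 13 mm farther back than shut.
Start: joints at [1.627, 0.359, 0.012, 0, -1.224, -0.288], TCP at [155.078, 656.922, 253.302] pointing down, gripper open.
Joint ranges: [-3.07, 3.07], [-1.43, 2.12], [-1.02, 1.25], [-3.03, 1.67], [-3.05, -0], [-3.03, 3.03]. Speed limits (rad/s): [2.39, 2.39, 3.01, 3.14, 3.14, 3.14].

INTERFACE

Orientations are given as [roll, pitch, yaw] about the fixed x, y, z axes, in that order (R = Rz(yaw) Ry(pitch) Rx(roll)).
In Python, from rig import get_obs, snapshot, sign_off, tips_ahead gives the robot as it stands.
- The arm moves only by the tool move_arm, never from a script. Its arguments are lists of equal length, an entry for each row: "hand": the opening, from -1 (shut) to 1 (fully open); "linear": the shift along the tool's x, y, z in fractions of the full range, 1 being 1 m, a list of three; "twist": the turn, a rotation vector about the tool's x, y, z in shares of 2 pi rad (1.0 is 2 pi rad), a list of three. A call has 1 to 20 rows; each row is the pose to reach, as a shift and turn from the pose commanded when the call began, along the tool's axes at that moment; what a row does not reach only later rows make up. A row lasts 1/12 s, in which the tool goes at most 41.7 mm and 7.16 degrees, less where a joint would pass 70% of its speed; a pose out of reach is approached as far as the arm can. No shift or turn number may pass 1 either way. A call with a gripper value outside its range is refused whole. The fingers move at their own pace and stop on an object; the grip force is fixed at half the most. Time passes only in rows, so rows that repeat a pose let the fingers close. It gives the time, the measured TCP pose, the force, the opening and the grip force at its end, in the units of the state.
- get_obs(): the state, without advancing time (a new reading comes with each control period).
- snapshot(name): name is "side" or "top"; returns a dict with "frame" (420x560x3 uint8, red, green, blue), "fx", "fy", "cx", "cy" (pixels), "dist" ([k1, k2, p1, p2, k3] as OpenCV has them; the pictures are not rectified), "T" (4x4, takes a point from camera to world coordinates). Camera axes: x right, y up, looking along -z (the intrinsics and any distortion apply to the point x, -y, -z); pixel columns grow to the right and rows downward; lengths in mm; the calibration is good to about 2 mm. A picture is of the moment at which its call begins. There is no depth.
- sign_off(): hands the job in; it is judged then, once.
The state is a dict: "time_s": time; "joint_positions": joint angles; "qd": joint speeds; "joint_efforts": joint torques, N m; "tcp_pos": TCP position; "tool_rot": TCP orientation; "contact_force": force on the tool from outside, world axes, zero at the start; "moment": the same for the moment, N m; "grip_width": opening from 0.0 (shut) to 1.0 (fully open); "grip_force": force on a finger pad.
Only numpy, scipy, OpenCV 4.12 (cv2) and the standard library are available. Lean on these libraries where they do the work, as an engineer would, in place of code of your own. Each camera call takes 0.05 s, during which the arm holds its last target. There are 200 camera calls.

## Working session

There is one attempt and no reset: what is moved stays moved. The work goes in short steps, Python scripts to look and compute and a tool call to move; the robot and the scene stay as the last step left them, time stands still between calls to the robot, and variables do not carry over. Pictures are saved under pics/ and viewed, at most 10 in all, crops included, and the job is handed in when it is done.

Besides the shell and the picture viewer there is one more tool, called in YAML: its name, and indented under it one key for each argument. move_arm: Moves the arm, as the interface text tells. Its arguments: {"type":"object","properties":{"hand":{"type":"array"},"linear":{"type":"array"},"twist":{"type":"array"}},"required":["hand","linear","twist"]}

```bash
mkdir -p pics; python3 - <<'E'
from rig import *
import cv2
for n in("side","top"):
    s=snapshot(n); cv2.imwrite(f"pics/{n}0.png",s["frame"][:,:,::-1]); print(n,s["fx"],s["cx"],s["cy"],s["dist"],s["T"])
o=get_obs();print(o["tcp_pos"],o["tool_rot"],o["time_s"],o["grip_width"])
E
```

```text
side 453.0479359740459 282.96491727309336 208.83557399361138 [-0.13451343  0.          0.          0.          0.        ] [[-9.99549376e-01 -4.10116004e-03 -2.97359228e-02  5.28554430e+02]
 [-2.52078129e-02 -4.23162831e-01  9.05702923e-01  8.77656872e+02]
 [-1.62975699e-02  9.06044369e-01  4.22868762e-01  4.79759728e+02]
 [ 0.00000000e+00  0.00000000e+00  0.00000000e+00  1.00000000e+00]]
top 453.7104780651553 278.7803468892908 207.91992489364776 [0.01950131 0.         0.         0.         0.        ] [[-3.97909677e-03  9.88133581e-01 -1.53545410e-01  3.92287611e+02]
 [-9.99942499e-01 -2.40265548e-03  1.04511323e-02  7.54654686e+01]
 [ 9.95819810e-03  1.53578167e-01  9.88086323e-01  1.10170147e+03]
 [ 0.00000000e+00  0.00000000e+00  0.00000000e+00  1.00000000e+00]]
[154.99401403 656.54437283 252.48305023] [ 3.14011022e+00 -1.85473439e-04 -2.31837624e-01] 0.1 1.0026126123834944
```

View pics/side0.png

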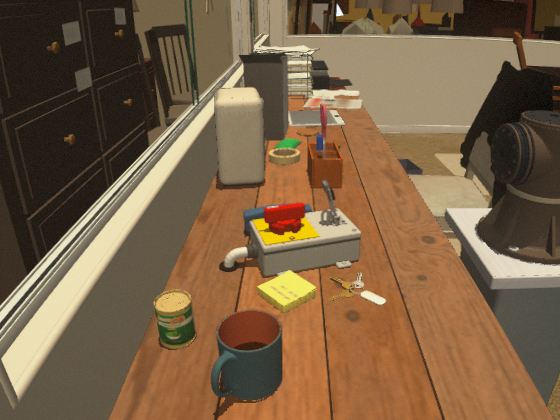

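View pics/top0.png

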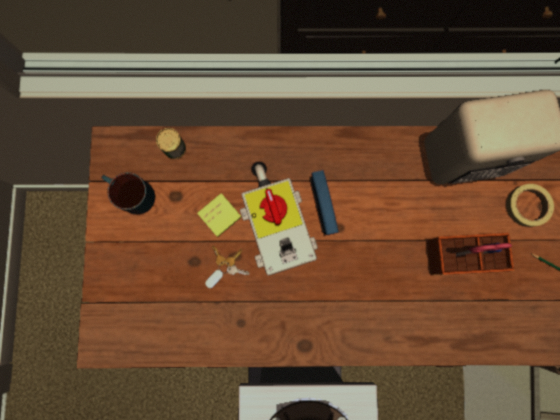

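The side view shows the box at about (305,240), handle (285,217), hasp (330,203). In the top view the box is at about (280,225), handle (273,207) and hasp (287,247). The arm is clear of the scene. Next I'll enlarge both for measuring.

```bash
python3 - <<'E'
import cv2
s=cv2.imread("pics/side0.png")[170:290,215:375]; t=cv2.imread("pics/top0.png")[150:285,200:350]
cv2.imwrite("pics/s1.png",cv2.resize(s,None,fx=5,fy=5,interpolation=2)[:600,:800]); cv2.imwrite("pics/t1.png",cv2.resize(t,None,fx=4,fy=4,interpolation=2))
E
```

```text
(no output)
```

View pics/s1.png

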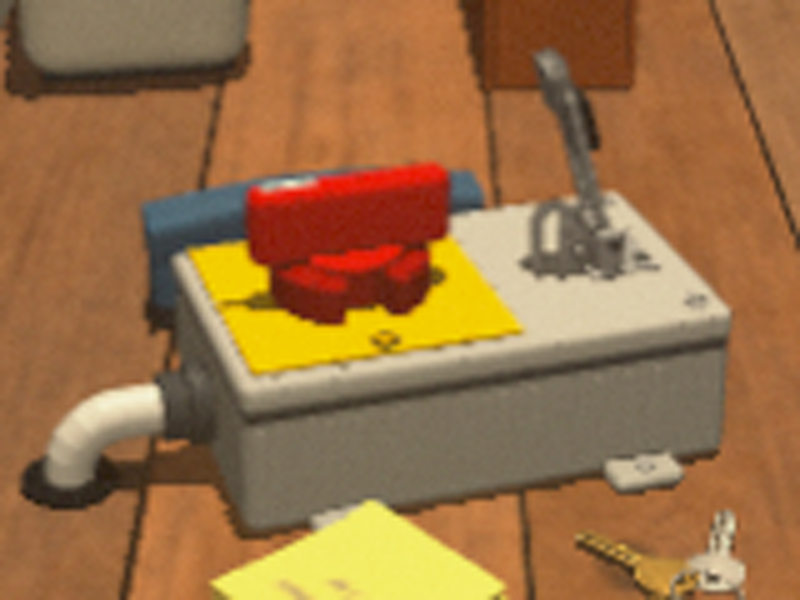

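View pics/t1.png

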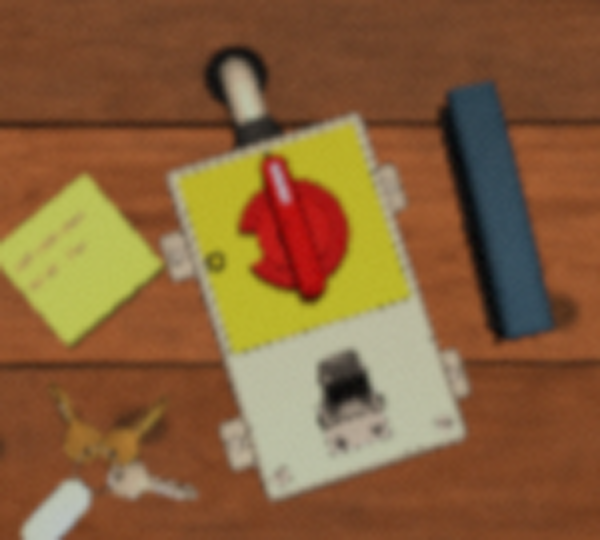

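The crops show the lid corners and the grip-bar ends clearly. The bar is at I with its pointer towards +x. The hasp is up, leaning to the handle. Now I'll triangulate these points and fit the box pose.

```bash
cat > h.py <<'E'
import numpy as np, cv2, pickle
from rig import *
from scipy.optimize import least_squares
def cam(n):
    s=snapshot(n); return s
def proj(s,P):
    T=np.array(s["T"]); P=np.atleast_2d(P)
    c=(P-T[:3,3])@T[:3,:3]; c=c*[1,-1,-1]
    K=np.array([[s["fx"],0,s["cx"]],[0,s["fy"],s["cy"]],[0,0,1.]])
    return cv2.projectPoints(c.reshape(-1,1,3),np.zeros(3),np.zeros(3),K,np.array(s["dist"],float))[0][:,0]
def tri(ss,st,us,ut):
    f=lambda p:np.r_[proj(ss,p)[0]-us,proj(st,p)[0]-ut]
    r=least_squares(f,[500,0,80.]);return r.x,r.fun
def box(p,q):
    c,s=np.cos(p[2]),np.sin(p[2]);q=np.atleast_2d(np.array(q,float))
    return np.c_[p[0]+c*q[:,0]-s*q[:,1],p[1]+s*q[:,0]+c*q[:,1],q[:,2]]
E
python3 - <<'E'
from h import *
ss,st=snapshot("side"),snapshot("top")
S=lambda *a:(np.array(a)+.5)/5-.5+[215,170]
T=lambda *a:(np.array(a)+.5)/4-.5+[200,150]
pts=[("c++",S(246,405),T(170,173)),("c+-",S(178,258),T(360,115)),("c-+",S(728,315),T(272,500)),("c--",S(615,195),T(465,437)),
("ptr",S(250,185),T(268,157)),("tail",S(443,166),T(313,298))]
X={}
for n,a,b in pts:
    x,r=tri(ss,st,a,b);X[n]=x;print(n,x.round(1),r.round(1))
q=[[100,60,66],[100,-60,66],[-100,60,66],[-100,-60,66],[81,0,117],[-1,0,117]]
f=lambda p:np.r_[(proj(ss,box(p,q))-[a for _,a,_ in pts]).ravel(),(proj(st,box(p,q))-[b for _,_,b in pts]).ravel()]
r=least_squares(f,[500,50,.3],loss="soft_l1");print(r.x,f(r.x).round(1).reshape(2,6,2).tolist())
d=X["ptr"]-X["tail"];print("bar",np.hypot(*d[:2]),np.arctan2(d[1],d[0]),(X["ptr"]+X["tail"])/2)
np.save("box.npy",r.x)
print("axis",box(r.x,[40,0,109]),"hinge",box(r.x,[-65,0,80]))
E
```

```text
c++ [590.  150.2  54.8] [-0.3 -0.1 -0.   0.4]
c+- [624.5  38.7  60. ] [ 0.1  0.  -0.  -0.1]
c-+ [402.3  90.2  59.7] [ 0.5  0.   0.1 -0.6]
c-- [437.4 -20.   60.5] [ 0.6  0.1  0.1 -0.6]
ptr [588.8  91.7 117.6] [ 0.3  0.1  0.  -0.4]
tail [512.9  66.9 113.7] [ 1.2  0.2  0.1 -1.4]
[5.12587225e+02 6.71681759e+01 3.10775265e-01] [[[-0.4, -4.1], [-0.9, -2.2], [2.6, -2.0], [1.4, -2.3], [-0.1, 0.4], [1.8, -1.4]], [[-2.4, -0.3], [-0.7, -1.3], [-1.5, 0.9], [0.5, 0.1], [-0.1, -0.8], [0.1, -1.0]]]
bar 79.85003210701663 0.3159123524736603 [550.82653977  79.32291793 115.6509211 ]
axis [[550.67109625  79.40005013 109.        ]] hinge [[450.70093409  47.29138029  80.        ]]
```

The two views agree: bar centre is about (551, 79), top about 116–117 mm, length 80 mm, yaw about 0.313, all matching the given sizes. I'll grasp with a tool yaw of 0.313−π, which gives the last joint room, and turn to −1.258.

```bash
cat >> h.py <<'E'
from scipy.spatial.transform import Rotation as R
def rel(pos,rpy,p0=None,r0=None):
    o=get_obs(); p0=o["tcp_pos"] if p0 is None else p0; r0=o["tool_rot"] if r0 is None else r0
    A=R.from_euler("xyz",r0); B=R.from_euler("xyz",rpy)
    return (A.inv().apply(np.array(pos)-p0)/10).round(2),(A.inv()*B).as_rotvec().round(3)
E
python3 -c "
from h import *
print(rel([551,79.4,210],[np.pi,0,.313-np.pi],[155.078,656.922,253.302],[np.pi,0,-.232]),tips_ahead() if callable(tips_ahead) else tips_ahead)"
```

```text
(array([51.81, 47.1 ,  4.33]), array([ 0.   , -0.   ,  2.597])) 22.0
```

The manual's scale: shifts go in shares of 1 m and turns go in shares of 2 pi rad. Converting my numbers, 51.8 cm / 100 = 0.518, 47.1 cm / 100 = 0.471, 2.597 rad / 6.2832 = 0.4133.

move_arm:
  hand: [1,1,1,1,1,1,1,1,1,1,1,1,1,1,1,1,1,1,1,1]
  linear:
    - [0.518,0.471,0.043]
    - [0.518,0.471,0.043]
    - [0.518,0.471,0.043]
    - [0.518,0.471,0.043]
    - [0.518,0.471,0.043]
    - [0.518,0.471,0.043]
    - [0.518,0.471,0.043]
    - [0.518,0.471,0.043]
    - [0.518,0.471,0.043]
    - [0.518,0.471,0.043]
    - [0.518,0.471,0.043]
    - [0.518,0.471,0.043]
    - [0.518,0.471,0.043]
    - [0.518,0.471,0.043]
    - [0.518,0.471,0.043]
    - [0.518,0.471,0.043]
    - [0.518,0.471,0.043]
    - [0.518,0.471,0.043]
    - [0.518,0.471,0.043]
    - [0.518,0.471,0.043]
  twist:
    - [0,0,0.4133]
    - [0,0,0.4133]
    - [0,0,0.4133]
    - [0,0,0.4133]
    - [0,0,0.4133]
    - [0,0,0.4133]
    - [0,0,0.4133]
    - [0,0,0.4133]
    - [0,0,0.4133]
    - [0,0,0.4133]
    - [0,0,0.4133]
    - [0,0,0.4133]
    - [0,0,0.4133]
    - [0,0,0.4133]
    - [0,0,0.4133]
    - [0,0,0.4133]
    - [0,0,0.4133]
    - [0,0,0.4133]
    - [0,0,0.4133]
    - [0,0,0.4133]

```text
time_s: 1.87
tcp_pos: [551.2, 78.4, 209.8]
tool_rot: [3.142, -0.001, -2.74]
contact_force: [-0.3, -0.5, 0.2]
grip_width: 1.001
grip_force: 0.0
```

Scaled: 6 cm / 100 = 0.06, 4 cm / 100 = 0.04, 0.095 rad / 6.2832 = 0.0151.

move_arm:
  hand: [1,1,1,1,1,1]
  linear:
    - [0,0,0]
    - [0,0,0.02]
    - [0,0,0.04]
    - [0,0,0.06]
    - [0,0,0.06]
    - [0,0,0.06]
  twist:
    - [0,0,0.0151]
    - [0,0,0.0151]
    - [0,0,0.0151]
    - [0,0,0.0151]
    - [0,0,0.0151]
    - [0,0,0.0151]

```text
time_s: 2.37
tcp_pos: [550.5, 79.2, 149.7]
tool_rot: [-3.141, -0.002, -2.827]
contact_force: [-0.0, -0.1, 0.6]
grip_width: 0.995
grip_force: 0.0
```

```bash
python3 - <<'E'
from h import *
im=[]
for n,(r0,c0) in(("side",(120,210)),("top",(140,200))):
    f=snapshot(n)["frame"][r0:r0+150,c0:c0+130,::-1]; im.append(cv2.resize(f,(390,450),interpolation=2))
cv2.imwrite("pics/a2.png",np.hstack(im)); o=get_obs();print(o["tcp_pos"],o["tool_rot"],o["joint_positions"])
E
```

```text
[551.73820113  79.74913049 151.44718284] [-3.14137085e+00  1.26914351e-03 -2.82639286e+00] [ 4.95076482e-01  2.55510004e-01 -3.88118812e-01  5.57165343e-04
 -9.25958602e-01 -1.75100778e+00]
```

View pics/a2.png

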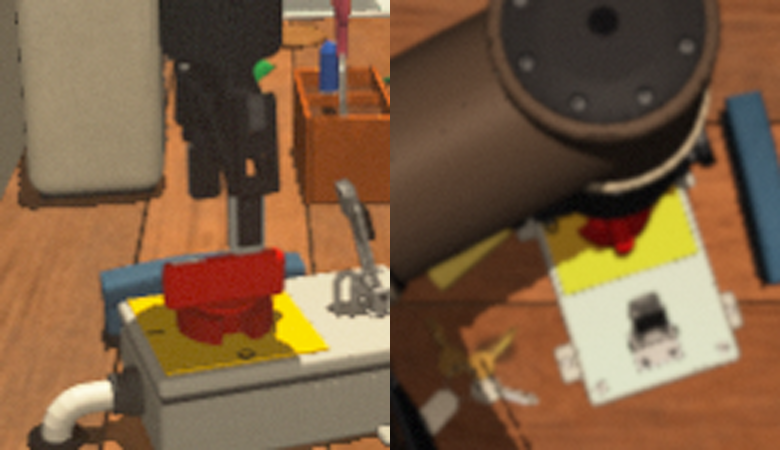

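The fingers straddle the bar. In the side crop the near finger is at (247,225), as its y offset predicts. I'll descend, close gently, then turn.

Scaled: 3.4 cm / 100 = 0.034, 3 cm / 100 = 0.03.

move_arm:
  hand: [1,1,1,1,-1,-1,-1,-1,-1,-1,-1,-1,-1,-1]
  linear:
    - [0,0,0.015]
    - [0,0,0.03]
    - [0,0,0.034]
    - [0,0,0.034]
    - [0,0,0.034]
    - [0,0,0.034]
    - [0,0,0.034]
    - [0,0,0.034]
    - [0,0,0.034]
    - [0,0,0.034]
    - [0,0,0.034]
    - [0,0,0.034]
    - [0,0,0.034]
    - [0,0,0.034]
  twist:
    - [0,0,0]
    - [0,0,0]
    - [0,0,0]
    - [0,0,0]
    - [0,0,0]
    - [0,0,0]
    - [0,0,0]
    - [0,0,0]
    - [0,0,0]
    - [0,0,0]
    - [0,0,0]
    - [0,0,0]
    - [0,0,0]
    - [0,0,0]

```text
time_s: 3.63
tcp_pos: [551.5, 78.7, 117.0]
tool_rot: [-3.14, 0.0, -2.827]
contact_force: [1.2, -4.6, 3.4]
grip_width: 0.172
grip_force: 61.6
```

Scaled: -1.56 rad / 6.2832 = -0.2483.

move_arm:
  hand: [-1,-1,-1,-1,-1,-1,-1,-1,-1,-1,-1,-1,-1,-1,-1,-1,-1,-1,-1,-1]
  linear:
    - [0,0,0]
    - [0,0,0]
    - [0,0,0]
    - [0,0,0]
    - [0,0,0]
    - [0,0,0]
    - [0,0,0]
    - [0,0,0]
    - [0,0,0]
    - [0,0,0]
    - [0,0,0]
    - [0,0,0]
    - [0,0,0]
    - [0,0,0]
    - [0,0,0]
    - [0,0,0]
    - [0,0,0]
    - [0,0,0]
    - [0,0,0]
    - [0,0,0]
  twist:
    - [0,0,-0.0143]
    - [0,0,-0.0286]
    - [0,0,-0.043]
    - [0,0,-0.0573]
    - [0,0,-0.0716]
    - [0,0,-0.0859]
    - [0,0,-0.1003]
    - [0,0,-0.1146]
    - [0,0,-0.1289]
    - [0,0,-0.1432]
    - [0,0,-0.1576]
    - [0,0,-0.1719]
    - [0,0,-0.1862]
    - [0,0,-0.2005]
    - [0,0,-0.2149]
    - [0,0,-0.2292]
    - [0,0,-0.2419]
    - [0,0,-0.2483]
    - [0,0,-0.2483]
    - [0,0,-0.2483]

```text
time_s: 5.3
tcp_pos: [551.2, 78.7, 117.0]
tool_rot: [3.141, -0.001, -1.266]
contact_force: [0.6, -4.8, 5.8]
grip_width: 0.172
grip_force: 61.8
```

Scaled: -9 cm / 100 = -0.09, -5 cm / 100 = -0.05.

move_arm:
  hand: [0.3,0.3,0.3,0.3,0.3,0.3,0.3,0.3,0.3,0.3]
  linear:
    - [0,0,0]
    - [0,0,0]
    - [0,0,0]
    - [0,0,0]
    - [0,0,0]
    - [0,0,-0.02]
    - [0,0,-0.05]
    - [0,0,-0.09]
    - [0,0,-0.09]
    - [0,0,-0.09]
  twist:
    - [0,0,0]
    - [0,0,0]
    - [0,0,0]
    - [0,0,0]
    - [0,0,0]
    - [0,0,0]
    - [0,0,0]
    - [0,0,0]
    - [0,0,0]
    - [0,0,0]

```text
time_s: 6.13
tcp_pos: [552.4, 80.2, 209.0]
tool_rot: [-3.136, 0.001, -1.266]
contact_force: [-0.4, 0.0, -0.5]
grip_width: 0.648
grip_force: 0.0
```

```bash
python3 - <<'E'
from h import *
im=[]
for n,(r0,c0) in(("side",(150,210)),("top",(150,200))):
    f=snapshot(n)["frame"][r0:r0+140,c0:c0+150,::-1]; im.append(cv2.resize(f,(400,373),interpolation=2))
cv2.imwrite("pics/a3.png",np.hstack(im)); o=get_obs();print(o["tcp_pos"],o["tool_rot"])
b=[551-40*np.cos(.313),79.3-40*np.sin(.313),.313]
print(rel(box(b,[-84,0,205])[0],[np.pi,0,.313-np.pi]))
E
```

```text
[550.7133823   79.57275078 206.09181894] [-3.14151238e+00  4.32704098e-04 -1.26697107e+00]
(array([ 0.15, 12.38,  0.11]), array([0.   , 0.   , 1.562]))
```

View pics/a3.png

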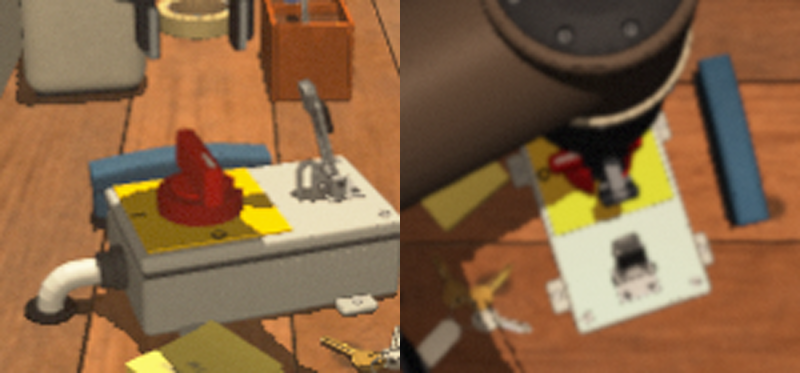

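The handle is now across the box at O (side crop (200,165)), with its notch towards the hasp. The hasp is still up at (318,130). Next I move behind the hasp with the fingers shut.

Scaled: 12.4 cm / 100 = 0.124, 10 cm / 100 = 0.1, 1.562 rad / 6.2832 = 0.2486.

move_arm:
  hand: [-1,-1,-1,-1,-1,-1,-1,-1,-1,-1,-1,-1,-1,-1,-1,-1]
  linear:
    - [0.001,0.02,0]
    - [0.001,0.04,0]
    - [0.001,0.06,0]
    - [0.001,0.08,0]
    - [0.001,0.1,0]
    - [0.001,0.124,0]
    - [0.001,0.124,0]
    - [0.001,0.124,0]
    - [0.001,0.124,0]
    - [0.001,0.124,0]
    - [0.001,0.124,0]
    - [0.001,0.124,0]
    - [0.001,0.124,0]
    - [0.001,0.124,0]
    - [0.001,0.124,0]
    - [0.001,0.124,0]
  twist:
    - [0,0,0.0191]
    - [0,0,0.0382]
    - [0,0,0.0573]
    - [0,0,0.0764]
    - [0,0,0.0955]
    - [0,0,0.1146]
    - [0,0,0.1337]
    - [0,0,0.1528]
    - [0,0,0.1719]
    - [0,0,0.191]
    - [0,0,0.2101]
    - [0,0,0.2292]
    - [0,0,0.2486]
    - [0,0,0.2486]
    - [0,0,0.2486]
    - [0,0,0.2486]

```text
time_s: 7.57
tcp_pos: [432.7, 41.3, 205.7]
tool_rot: [-3.141, -0.001, -2.825]
contact_force: [1.1, -0.1, -0.6]
grip_width: -0.003
grip_force: 0.0
```

Scaled: 5 cm / 100 = 0.05, 4 cm / 100 = 0.04.

move_arm:
  hand: [-1,-1,-1,-1,-1]
  linear:
    - [0,0,0.02]
    - [0,0,0.04]
    - [0,0,0.05]
    - [0,0,0.05]
    - [0,0,0.05]
  twist:
    - [0,0,0]
    - [0,0,0]
    - [0,0,0]
    - [0,0,0]
    - [0,0,0]

```text
time_s: 7.98
tcp_pos: [432.8, 41.3, 156.0]
tool_rot: [-3.141, -0.001, -2.827]
contact_force: [-0.5, -1.0, 0.1]
grip_width: 0.002
grip_force: 0.0
```

```bash
python3 - <<'E'
from h import *
b=[551-40*np.cos(.313),79.3-40*np.sin(.313),.313]
s=snapshot("side");t=snapshot("top")
o=get_obs();p=o["tcp_pos"];print(p,o["tool_rot"],o["grip_width"])
c,k=np.cos(.313),np.sin(.313);d=p-[b[0],b[1],0];print("tcp box",c*d[0]+k*d[1],-k*d[0]+c*d[1],p[2])
f=s["frame"][:,:,::-1].copy();fs=cv2.resize(f[140:260,280:400],(480,480),interpolation=2)
for P,col in((p-[0,0,22],(0,255,0)),(box(b,[-65,0,80])[0],(255,0,255)),(box(b,[-58.6,0,131])[0],(255,255,0))):
    u=proj(s,P)[0];cv2.circle(fs,tuple(int(v) for v in ((u-[280,140]+.5)*4)),3,col,1)
cv2.imwrite("pics/a4.png",fs)
E
```

```text
[433.52058924  41.65480366 157.01606261] [-3.14152541e+00  9.33927925e-04 -2.82742955e+00] -0.0020234916930242687
tcp box -83.36306179125043 0.3574148733966567 157.01606261001405
```

View pics/a4.png

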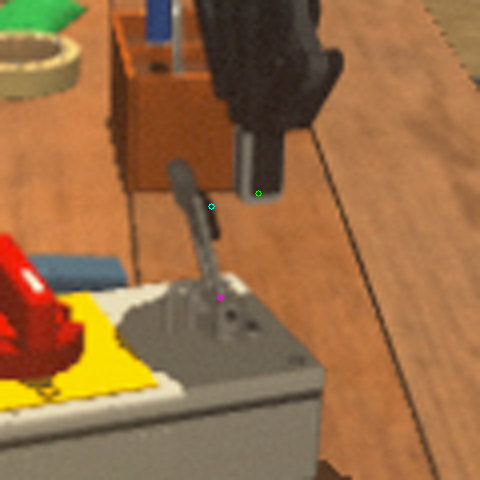

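The finger tip (258,194), pad (211,206) and hinge (220,297) all project where the model puts them. I'll work out the arc that pushes the hasp down.

```bash
python3 - <<'E'
import numpy as np
for i,e in enumerate(np.r_[np.linspace(1.31,0,16),-.03]):
    s=51+7*i/15; x=-65+s*np.cos(e)-7*np.sin(e);z=80+s*np.sin(e)+7*np.cos(e)
    print(round(e,2),[round(-(x-11+83.4)/10,1),0,round((156.3-22-z)/10,1)])
E
```

```text
1.31 [np.float64(-1.4), 0, np.float64(0.3)]
1.22 [np.float64(-1.8), 0, np.float64(0.4)]
1.14 [np.float64(-2.3), 0, np.float64(0.4)]
1.05 [np.float64(-2.7), 0, np.float64(0.5)]
0.96 [np.float64(-3.2), 0, np.float64(0.7)]
0.87 [np.float64(-3.6), 0, np.float64(0.9)]
0.79 [np.float64(-4.0), 0, np.float64(1.1)]
0.7 [np.float64(-4.4), 0, np.float64(1.4)]
0.61 [np.float64(-4.8), 0, np.float64(1.7)]
0.52 [np.float64(-5.2), 0, np.float64(2.1)]
0.44 [np.float64(-5.5), 0, np.float64(2.4)]
0.35 [np.float64(-5.8), 0, np.float64(2.9)]
0.26 [np.float64(-6.0), 0, np.float64(3.3)]
0.17 [np.float64(-6.2), 0, np.float64(3.7)]
0.09 [np.float64(-6.4), 0, np.float64(4.2)]
0.0 [np.float64(-6.5), 0, np.float64(4.7)]
-0.03 [np.float64(-6.6), 0, np.float64(4.9)]
```

Scaled: -6.5 cm / 100 = -0.065, -6.4 cm / 100 = -0.064.

move_arm:
  hand: [-1,-1,-1,-1,-1,-1,-1,-1,-1,-1,-1,-1,-1,-1,-1,-1,-1,-1,-1,-1]
  linear:
    - [-0.007,0,0.003]
    - [-0.014,0,0.003]
    - [-0.018,0,0.004]
    - [-0.023,0,0.004]
    - [-0.027,0,0.005]
    - [-0.032,0,0.007]
    - [-0.036,0,0.009]
    - [-0.04,0,0.011]
    - [-0.044,0,0.014]
    - [-0.048,0,0.017]
    - [-0.052,0,0.021]
    - [-0.055,0,0.024]
    - [-0.058,0,0.029]
    - [-0.06,0,0.033]
    - [-0.062,0,0.037]
    - [-0.064,0,0.042]
    - [-0.065,0,0.045]
    - [-0.065,0,0.047]
    - [-0.065,0,0.048]
    - [-0.065,0,0.048]
  twist:
    - [0,0,0]
    - [0,0,0]
    - [0,0,0]
    - [0,0,0]
    - [0,0,0]
    - [0,0,0]
    - [0,0,0]
    - [0,0,0]
    - [0,0,0]
    - [0,0,0]
    - [0,0,0]
    - [0,0,0]
    - [0,0,0]
    - [0,0,0]
    - [0,0,0]
    - [0,0,0]
    - [0,0,0]
    - [0,0,0]
    - [0,0,0]
    - [0,0,0]

```text
time_s: 9.75
tcp_pos: [495.2, 61.6, 108.9]
tool_rot: [-3.141, 0.001, -2.828]
contact_force: [-1.3, 0.4, 5.5]
grip_width: 0.003
grip_force: 3.0
```

move_arm:
  hand: [-1,-1,-1,-1]
  linear:
    - [0,0,0.001]
    - [0,0,0.002]
    - [0,0,0.002]
    - [0,0,0.002]
  twist:
    - [0,0,0]
    - [0,0,0]
    - [0,0,0]
    - [0,0,0]

```text
time_s: 10.08
tcp_pos: [495.3, 61.5, 108.4]
tool_rot: [-3.141, 0.002, -2.828]
contact_force: [-8.5, -0.2, 22.4]
grip_width: -0.004
grip_force: 11.3
```

The force rises steeply with no further travel, so the hasp is on its stop. Now I lift away and check.

Scaled: 15 cm / 100 = 0.15, -12 cm / 100 = -0.12.

move_arm:
  hand: [-1,-1,-1,-1,-1,-1,-1,-1,-1,-1,-1]
  linear:
    - [0,0,-0.01]
    - [0,0,-0.03]
    - [0,0,-0.06]
    - [0,0,-0.1]
    - [0.03,0,-0.12]
    - [0.07,0,-0.12]
    - [0.11,0,-0.12]
    - [0.15,0,-0.12]
    - [0.15,0,-0.12]
    - [0.15,0,-0.12]
    - [0.15,0,-0.12]
  twist:
    - [0,0,0]
    - [0,0,0]
    - [0,0,0]
    - [0,0,0]
    - [0,0,0]
    - [0,0,0]
    - [0,0,0]
    - [0,0,0]
    - [0,0,0]
    - [0,0,0]
    - [0,0,0]

```text
time_s: 11.0
tcp_pos: [352.6, 15.6, 227.1]
tool_rot: [3.141, 0.003, -2.828]
contact_force: [0.1, -0.2, 0.9]
grip_width: -0.004
grip_force: 0.0
```

```bash
python3 - <<'E'
from h import *
im=[]
for n,(r0,c0) in(("side",(180,215)),("top",(150,200))):
    f=snapshot(n)["frame"][r0:r0+135,c0:c0+180,::-1]; im.append(cv2.resize(f,(400,300),interpolation=2))
cv2.imwrite("pics/a5.png",np.hstack(im)); print(get_obs()["tcp_pos"],get_obs()["contact_force"])
E
```

```text
[353.0055185   15.74203777 226.4848876 ] [ 0.86079929  0.26782766 -0.99322748]
```

View pics/a5.png

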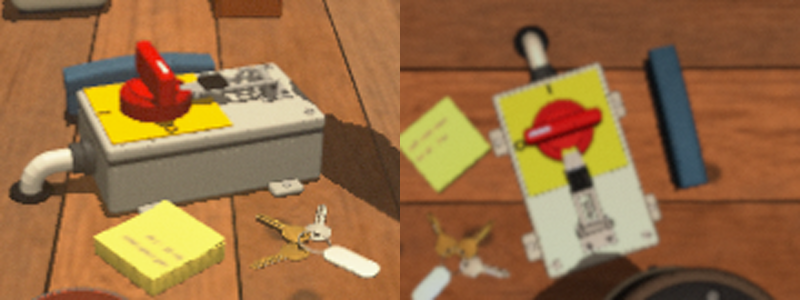

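The handle is across the box at O (top crop (563,124)). The hasp lies flat with its tongue in the notch ((573,155)), and the loose things have not moved. Handing in.

```bash
python3 -c "
from rig import *
print(sign_off())"
```

```text
the job is handed in; nothing more can be done
None
```

The handle is at O and the hasp is down flat with its tongue in the notch; the stapler, keys and sticky notes look unmoved, the arm is clear, and the job was handed in at about 11 s (no verdict came back).

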